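Clamp the end cap of a water-filter housing with its draw latch

TASK

Close the water filter: swing the latch's sprung wire loop over the hook of the keeper on the end cap and draw it back under the hook's lip, snug against the hook, so that it stays there when let go, then press the lever over until it snaps flat, so that the end cap is clamped on its seal. Be gentle: do not haul or push the loop hard against the keeper and do not lean on the lever more than it takes. Leave the other things on the counter where they are.

Things in the scene. Friction and masses are not known exactly. Their poses are not given: they have to be found in the camera images.
- housing: Stainless water-filter housing fixed to the counter: lying barrel 110 mm across, top 120 mm above the counter, 128 mm long, sliding end cap 116 mm across beyond its +y end. Origin on the counter under the lever's pivot; own y runs along barrel and latch, +y towards end cap and keeper; x across; z up. The closed lever lies towards -y. Jar, glass and other things stand beside it
- lever_pivot (a point): Lever's pivot on top of the housing (y 0, z 153 mm in the housing's frame; pivot axis along its x; point axes as the housing's). Lever 24 mm wide, 5 mm thick, 72 mm long from here, its end 30 mm wide and 9 mm thick. The wire loop is hinged on the lever 25 mm from here; its side wires are 73.2 mm long, 5 mm thick, 34 mm apart
- hook_seat (a point): Nominal axis of the crossbar seated in the keeper (housing y 58, z 140 mm). The keeper is slotted: the real hook lies up to 5 mm nearer or farther along y (not reported; feel it). Steel hook 22 mm wide, mouth to +y. From this point: floor 3 mm below, from y -9 to +27, 26 mm wide; post from y -9 to -3; lip over it y -9 to +1.5, underside 5.5 mm, top 9.5 mm above. Nothing else within 9 mm below
- loop_bar (a point): Middle of the loop's crossbar: round bar 6 mm thick along the housing's x, a 12 mm knob 8 mm long at each end, 48 mm over the knobs' flat ends, which can be pinched across x from above. A weak spring (under 1 N) lifts the loop unless it is caught under the lip. To hook it, bring it over the lip, down behind it, then back to the post; a pull of 5 to 8 N is plenty. Site y points away from its pivot
- lever_tip (a point): Point on the lever's middle line, 70 mm from its pivot, near its free end. It moves on an arc about the pivot in the housing's y,z plane; closed, it is level with the pivot, on the -y side
- lever (a joint): Lever angle, rad: 0 upright, negative leans to the end cap, positive away; 1.571 closed, flat on a thin rubber stop. Stays where left (friction, 1 to 2 N felt at the loop). Drawing the loop back swings it to about 0 to 0.6 when the loop is seated. Pressed on near its end it resists with 2 to 12 N, passes dead centre at about 1.39 and snaps shut by itself
- end_cap (a joint): Travel of the end cap towards the barrel, m: 0 free, grows as it is drawn onto its springy seal (about 6 N per mm); about 4 to 13 mm when latched

How it is judged:
By the outcome, as a careful person would: the job done as asked, in the order asked, and still so for the second after the job is handed in, with the robot touching nothing.
It also fails if it takes over 62 s, if anything falls off the work surface, if the arm or the gripper's body presses on something with over 40 N, if the wrist force passes 120 N, or if a joint passes its speed limit or range.

ROBOT

A 6-joint arm with a two-finger parallel gripper is mounted at the origin on the work surface. World frame = base frame: x ahead of the robot, y to its left, z up, the work surface at z = 0. Lengths are in m, angles in rad, forces in N, time in s.
With the tool pointing down it reaches from about 0.35 to 0.775 m from the base axis. Payload 5.5 kg.
Tool frame: the origin (TCP) lies on the centre line of the jaws, within the pads' length; the fingertips stand 11 mm ahead of it and the grasp point (between the pads) lies 8 mm behind it (env.tip_extent is the distance from the TCP to the fingertips, in m); z points along the fingers, y is the line along which they close (so a half turn about z gives the same grasp; the last joint's range is limited). The gripper opens to 85 mm and grips with 20 to 120 N. Pads are 22 mm wide; open, the fingers measure 114 mm over their backs; the gripper's body (76 mm by 85 mm) begins 54 mm behind the grasp point. The pads swing forward as they close: fully open they stand 13 mm farther back than shut.
Start: joints at [1.102, 0.313, 0.046, 1.304, 0, 1.431], TCP at [0.186, 0.544, 0.242] pointing down, gripper open.
Joint ranges: [-2.76, 2.76], [-0.86, 1.69], [-1.03, 1.26], [-2.2, 2.34], [-1.47, 1.5], [-3.14, 3.14]. Speed limits (rad/s): [2.57, 2.57, 3.14, 3.14, 3.14, 3.14].

INTERFACE

Orientations are given as a unit quaternion [w, x, y, z].
In Python, from workcell import env gives the robot as it stands.
- The arm moves only by the shell command python3 -m jog 'ROWS' [FORCE]. ROWS is JSON, a list of rows, each a list of 5 numbers: the gripper's target within -1 to 1 (shut at 1, half-way at 0, fully open at -1), then the shift along the tool's x, y, z in m, then the turn about the tool's z in degrees. In form: [[fingers, tx, ty, tz, turn], ...]. A call has 1 to 5 rows; each row shifts and turns the commanded pose from where the row before left it, along the tool's axes as they then stand; what a row does not reach is not made up. A row lasts 1/12 s, in which the tool goes at most 41.7 mm and 7.16 degrees, less where a joint would pass 70% of its speed; a pose out of reach is approached as far as the arm can. A call is refused whole if a number of a shift passes 0.0417 or a number of a turn 7.16, either way. A call with a gripper value outside its range is refused whole. The fingers move at their own pace and stop on an object; FORCE is the grip in N (left out, the last holds). Time passes only in rows, so rows that do not move let the fingers close. It gives the time, the measured TCP pose, the force, the opening and the grip force at its end, in the units of the state.
- env.get_state(): the state, without advancing time (a new reading comes with each control period).
- env.read_camera(name): name is "scene" or "top" or "wrist"; returns a dict with "img" (400x640x3 uint8, red, green, blue), "fov_y" (degrees; the focal length in pixels is half the picture's height over the tangent of half this angle, whatever the lens; pixels are square), "cx", "cy" (the principal point, pixels), "D" ([k1, k2, p1, p2, k3] as OpenCV has them; the pictures are not rectified), "T" (4x4, takes a point from camera to world coordinates). Camera axes: x right, y up, looking along -z (the intrinsics and any distortion apply to the point x, -y, -z); pixel columns grow to the right and rows downward; lengths in m; the calibration is good to about 2 mm. A picture is of the moment at which its call begins. There is no depth.
- env.hand_in(): hands the job in; it is judged then, once.
The state is a dict: "clock": time; "joint_pos": joint angles; "qvel": joint speeds; "tau": joint torques, N m; "tcp_pos": TCP position; "orientation": TCP orientation; "wrist_force": force on the tool from outside, world axes, zero at the start; "ft_torque": the same for the moment, N m; "finger_gap": finger opening in m; "grip_force": force on a finger pad.
Only numpy, scipy, OpenCV 4.12 (cv2) and the standard library are available. Lean on these libraries where they do the work, as an engineer would, in place of code of your own. Each camera call takes 0.05 s, during which the arm holds its last target. There are 200 camera calls.

## Working session

There is one attempt and no reset: what is moved stays moved. The work goes in short steps, Python scripts to look and compute and a shell command to move; the robot and the scene stay as the last step left them, time stands still between calls to the robot, and variables do not carry over. Pictures are saved under pics/ and viewed, at most 10 in all, crops included, and the job is handed in when it is done.

```bash
ls; mkdir -p pics; cat > h.py <<'E'
import numpy as np, cv2
from workcell import env
def cam(n,save=None):
    c=env.read_camera(n); 
    if save: cv2.imwrite('pics/'+save,c['img'][:,:,::-1])
    return c
def K(c):
    f=200/np.tan(np.radians(c['fov_y'])/2); return np.array([[f,0,c['cx']],[0,f,c['cy']],[0,0,1]])
def ray(c,u,v):
    p=cv2.undistortPoints(np.array([[[u,v]]],float),K(c),np.array(c['D'],float))[0,0]
    T=np.array(c['T']); return T[:3,3],T[:3,:3]@np.array([p[0],-p[1],-1])
def onz(c,u,v,z):
    o,d=ray(c,u,v); return o+d*(z-o[2])/d[2]
def tri(rs):
    A=np.zeros((3,3));b=np.zeros(3)
    for o,d in rs:
        d=d/np.linalg.norm(d);P=np.eye(3)-np.outer(d,d);A+=P;b+=P@o
    x=np.linalg.solve(A,b); return x,[np.linalg.norm((np.eye(3)-np.outer(d,d)/(d@d))@(x-o)) for o,d in rs]
def proj(c,p):
    T=np.array(c['T']);q=T[:3,:3].T@(np.array(p)-T[:3,3]);q=np.array([[q[0],-q[1],-q[2]]])
    return cv2.projectPoints(q,np.zeros(3),np.zeros(3),K(c),np.array(c['D'],float))[0][0,0]
E
python3 - <<'E'
from h import *
for n in ['scene','top','wrist']:
    c=cam(n,n+'0.png'); print(n,c['fov_y'],np.round(c['T'],3).tolist(),c['D'])
s=env.get_state()
print({k:np.round(v,3).tolist() for k,v in s.items()})
a=[cv2.imread(f'pics/{n}0.png') for n in ['scene','top']]
E
```

```text
pics
scene 56.22389278871236 [[0.664, -0.423, 0.617, 0.951], [0.748, 0.396, -0.533, -0.295], [-0.019, 0.815, 0.579, 0.541], [0.0, 0.0, 0.0, 1.0]] [-0.02828035  0.          0.          0.          0.        ]
top 54.32019348244205 [[-0.017, 0.986, -0.167, 0.452], [-0.999, -0.023, -0.036, 0.014], [-0.039, 0.166, 0.985, 0.778], [0.0, 0.0, 0.0, 1.0]] [-0.00783424  0.          0.          0.          0.        ]
wrist 67.71787381855985 [[0.324, -0.901, -0.29, 0.111], [0.946, 0.308, 0.1, 0.571], [-0.001, -0.307, 0.952, 0.373], [0.0, 0.0, 0.0, 1.0]] [-0.03483977  0.          0.          0.          0.        ]
{'clock': 0.15, 'joint_pos': [1.102, 0.314, 0.045, 1.304, 0.0, 1.431], 'qvel': [0.001, -0.003, 0.002, -0.0, -0.0, -0.002], 'tau': [0.002, -48.107, 29.881, 0.014, -0.0, 0.0], 'tcp_pos': [0.185, 0.544, 0.242], 'orientation': [-0.0, 0.164, 0.987, -0.001], 'wrist_force': [0.777, -0.608, 0.67], 'ft_torque': [-0.02, -0.011, 0.023], 'grip_force': 0.0, 'finger_gap': 0.086}
```

View pics/scene0.png

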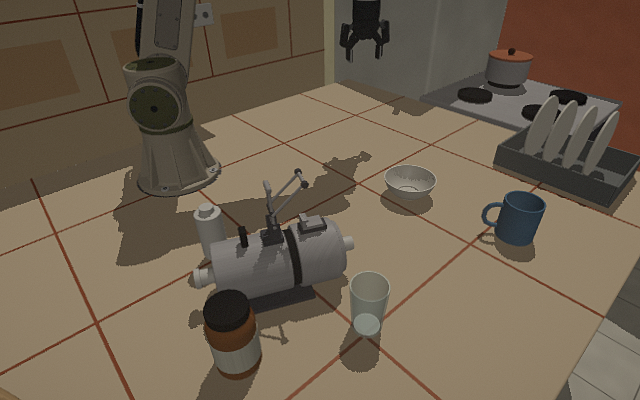

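View pics/top0.png

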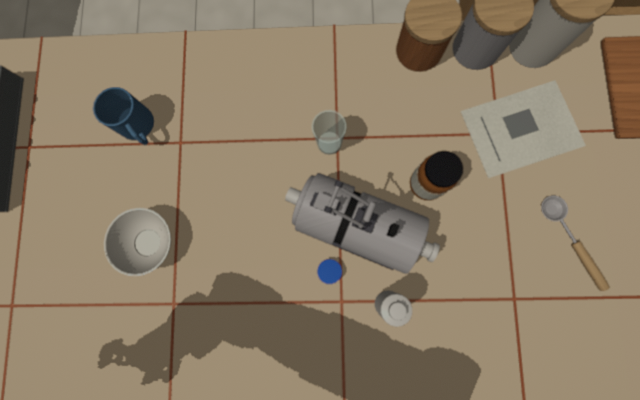

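The end cap points to the left in the top view (world +y). The pivot is near (271,232) in the scene view and the knobs near (298,172) and (304,184). I'll zoom in on both views.

```bash
python3 - <<'E'
from h import *
a=cv2.imread('pics/scene0.png')[155:275,185:365]; b=cv2.imread('pics/top0.png')[165:285,275:455]
f=lambda i:cv2.convertScaleAbs(cv2.resize(i,None,fx=4.4,fy=4.4,interpolation=cv2.INTER_CUBIC)[:,:792],alpha=1.5)
cv2.imwrite('pics/s1.png',f(a));cv2.imwrite('pics/t1.png',f(b))
E
```

```text
(no output)
```

View pics/s1.png

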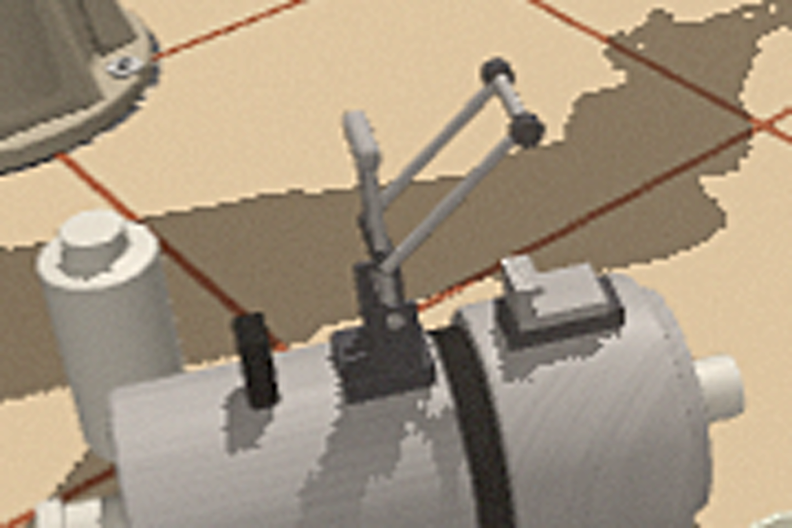

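View pics/t1.png

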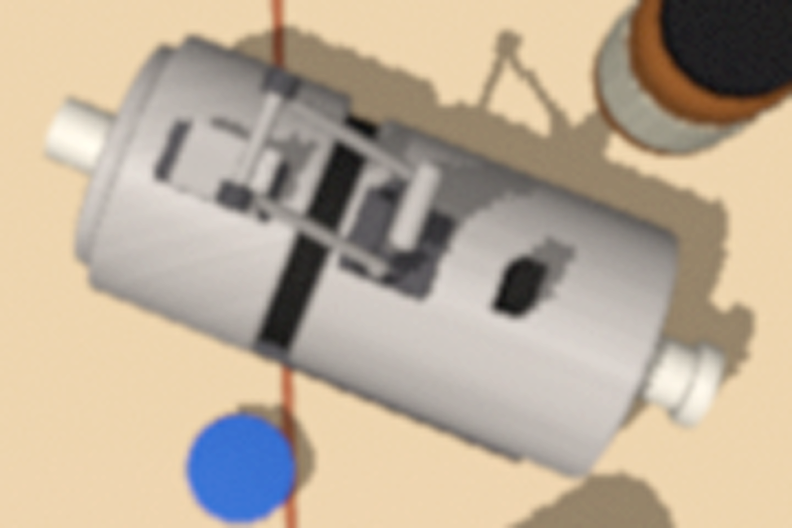

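The knobs are at crop (497,71)/(525,129) in the scene view and (280,82)/(235,193) in the top view. The lever end is at (362,135)/(415,207). The hook lip is beside the light keeper plate. Next I triangulate these.

```bash
python3 - <<'E'
from h import *
s=cam('scene');t=cam('top')
S=lambda u,v:ray(s,u/4.4+185,v/4.4+155)
Tp=lambda u,v:ray(t,u/4.4+275,v/4.4+165)
P={}
for n,a,b in [('knobA',(497,71),(280,82)),('knobB',(525,129),(235,193)),('levtip',(362,130),(415,207)),('hooktop_farcorner',(503,262),(268,150)),]:
    x,e=tri([S(*a),Tp(*b)]);P[n]=x;print(n,x.round(4),np.round(e,4))
kd=P['knobA']-P['knobB'];print('knob dist',np.linalg.norm(kd))
bar=(P['knobA']+P['knobB'])/2
# barrel axis dir from top silhouettes: long edges at z~0.065
z=0.065
e=lambda u,v:onz(t,u/4.4+275,v/4.4+165,z)
a,b=e(95,290),e(520,462);c,d=e(385,122),e(680,235)
for p,q in((a,b),(c,d)): print('edge dir deg',np.degrees(np.arctan2(*(p-q)[[1,0]])))
print('kd dir+90',np.degrees(np.arctan2(kd[1],kd[0]))+90, bar)
# outlets centers at z 0.065
p,q=e(75,132),e(690,370);print('axis',p,q,np.degrees(np.arctan2(*(p-q)[[1,0]])))
# lip centre on plane z .1495, floor plate corners z~.137
for uv in [(270,172),(205,158)]: print(onz(t,uv[0]/4.4+275,uv[1]/4.4+165,.147))
E
```

```text
knobA [0.5602 0.0019 0.2508] [0.0022 0.0022]
knobB [0.5359 0.0229 0.2051] [0.0048 0.0048]
levtip [ 0.5251 -0.0377  0.227 ] [0.0017 0.0017]
hooktop_farcorner [0.5532 0.0048 0.1627] [0.0026 0.0026]
knob dist 0.0558790844749099
edge dir deg 66.95051031454511
edge dir deg 67.18337907521918
kd dir+90 49.19781435558078 [0.54806458 0.01235933 0.22792729]
axis [0.58046607 0.08729165 0.065     ] [ 0.47564799 -0.16417603  0.065     ] 67.3723927577985
[0.54890075 0.00624122 0.147     ]
[0.55473881 0.03032094 0.147     ]
```

```bash
python3 - <<'E'
from h import *
s=cam('scene');t=cam('top')
S=lambda u,v:ray(s,u/4.4+185,v/4.4+155)
Tp=lambda u,v:ray(t,u/4.4+275,v/4.4+165)
P={}
for n,a,b in [('knobA',(525,129),(280,82)),('knobB',(497,71),(235,193)),('levtip',(362,130),(415,207))]:
    x,e=tri([S(*a),Tp(*b)]);P[n]=x;print(n,x.round(4),np.round(e,4))
kd=P['knobA']-P['knobB'];bar=(P['knobA']+P['knobB'])/2
print('dist',np.linalg.norm(kd),'yaw',np.degrees(np.arctan2(kd[1],kd[0]))+90,bar)
th=np.radians(67.2);Y=np.array([np.cos(th),np.sin(th),0]);X=np.array([Y[1],-Y[0],0])
# axis line from housing edges: x-centre
e=lambda u,v:onz(t,u/4.4+275,v/4.4+165,.065)
for uv in[(75,132),(690,370)]: print('xaxis',e(*uv)@X,e(*uv)@Y)
for n in P:print(n,P[n]@X,P[n]@Y,P[n][2])
print('bar',bar@X,bar@Y)
f=lambda u,v,z:onz(t,u/4.4+275,v/4.4+165,z)
for n,u,v,z in[('lip',270,172,.1495),('plate far mid',178,145,.137),('bandmid',303,235,.12),('pivot base',400,240,.14),('stop',525,270,.15)]:
    p=f(u,v,z);print(n,p@X,p@Y)
E
```

```text
knobA [0.5666 0.0039 0.2285] [0.0008 0.0008]
knobB [0.5304 0.0198 0.2298] [0.0013 0.0013]
levtip [ 0.5251 -0.0377  0.227 ] [0.0017 0.0017]
dist 0.039543050970887055 yaw 66.26473304483012 [0.54849388 0.01188908 0.22917691]
xaxis 0.5012834066404133 0.30541060016939214
xaxis 0.5021031246284647 0.03297317311603171
knobA 0.520786702203318 0.22318748833495314 0.22850884409901
knobB 0.48127149616733983 0.2238325716132402 0.22984497267980944
levtip 0.49867257365442386 0.1687035192687495 0.22699500342591797
bar 0.501029099185329 0.2235100299740967
lip 0.503228436512283 0.21834268312708036
plate far mid 0.5019305957908964 0.2551761487293445
bandmid 0.4893166893676293 0.19898347776798364
pivot base 0.49846426666036403 0.16444485697880679
stop 0.5035046030666953 0.11871713054537265
```

```bash
J="python3 -m jog"
python3 -m jog '[[-1,-0.015,-0.011,-0.02,0],[-1,-0.032,-0.024,-0.02,0],[-1,-0.032,-0.024,-0.005,0],[-1,-0.032,-0.024,0,0],[-1,-0.032,-0.024,0,0]]' | tail -1
python3 -m jog '[[-1,-0.032,-0.024,0,0],[-1,-0.032,-0.024,0,0],[-1,-0.032,-0.024,0,0],[-1,-0.032,-0.024,0,0],[-1,-0.032,-0.024,0,0]]' >/dev/null
python3 -m jog '[[-1,-0.032,-0.024,0,0],[-1,-0.032,-0.024,0,0],[-1,-0.032,-0.024,0,0],[-1,-0.032,-0.024,0,0],[-1,-0.032,-0.024,0,0]]' >/dev/null
python3 -m jog '[[-1,-0.032,-0.024,0,0],[-1,-0.021,-0.015,0,0],[-1,0,0,0,7],[-1,0,0,0,7],[-1,0,0,0,7]]' | tail -1
python3 -m jog '[[-1,0,0,0,7],[-1,0,0,0,7],[-1,0,0,0,7],[-1,0,0,0,7],[-1,0,0,0,7]]' >/dev/null
python3 -m jog '[[-1,0,0,0,7],[-1,0,0,0,7],[-1,0,0,0,7],[-1,0,0,0,7],[-1,0,0,0,7]]' >/dev/null
python3 -m jog '[[-1,0,0,0,2.9],[-1,0,0,0,0],[-1,0,0,0,0]]'
python3 - <<'E'
from h import *
c=cam('wrist','w1.png')
th=np.radians(67.2);Y=np.array([np.cos(th),np.sin(th),0]);X=np.array([Y[1],-Y[0],0])
p=np.array(env.get_state()['tcp_pos']);print('tcp X,Y,z',p@X,p@Y,p[2],env.get_state()['joint_pos'])
for xy in [(.501,.2235,.229),(.501,.2295,.1495)]: print(proj(c,xy[0]*X+xy[1]*Y+np.array([0,0,xy[2]])))
E
```

```text
grip_force: 0.0
grip_force: 0.0
clock: 3.1
tcp_pos: [0.5479, 0.0145, 0.2859]
orientation: [-0.0, 0.832, 0.555, 0.0]
wrist_force: [0.8, 0.8, -0.7]
finger_gap: 0.0855
grip_force: 0.0
tcp X,Y,z 0.49940145041468764 0.225695799878475 0.28592296386848487 [-1.20005991e-01  2.52180224e-01  6.95970828e-02  1.38821852e+00
  5.77680016e-05  1.84596467e+00]
[324.61319182 234.14907365]
[323.45494756 193.99579289]
```

View pics/w1.png

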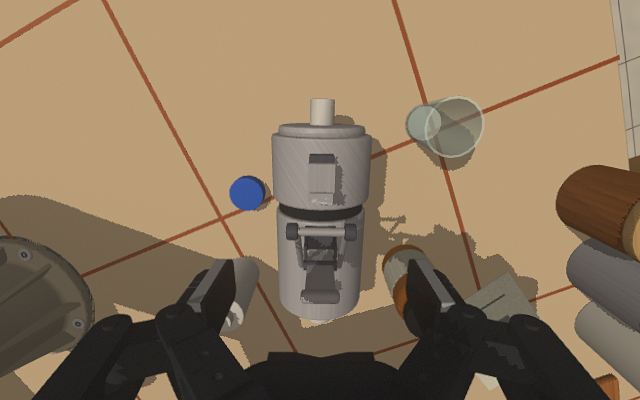

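The tool is aligned with the latch. The knobs are at (293,231) and (350,231), and the keeper is at (322,155–205). I'll zoom in on the hook.

```bash
python3 - <<'E'
from h import *
i=cv2.imread('pics/w1.png')[145:310,270:375]
cv2.imwrite('pics/w1c.png',cv2.convertScaleAbs(cv2.resize(i,None,fx=3.6,fy=3.6,interpolation=cv2.INTER_CUBIC),alpha=1.6))
E
```

```text
(no output)
```

View pics/w1c.png

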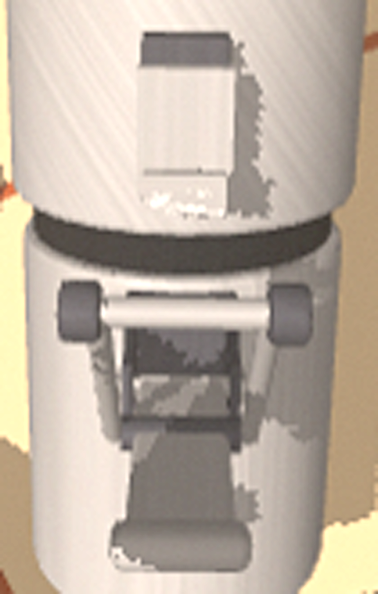

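The floor's far edge is at v≈163, the lip's front edge at ≈193 and its back edge at ≈204.7. The lever end is at ≈(321,296). Next I cast these onto their planes.

```bash
python3 - <<'E'
from h import *
c=cam('wrist')
th=np.radians(67.2);Y=np.array([np.cos(th),np.sin(th),0]);X=np.array([Y[1],-Y[0],0])
P=lambda u,v,z:(lambda p:(round(p@X,4),round(p@Y,4)))(onz(c,u/3.6+270,v/3.6+145,z))
for n,u,v,z in [('floor+27',187,66,.137),('lip front top',187,174,.1495),('lip front bot',187,172,.1455),('lip back',187,216,.1495),('dark block far',187,33,.131),('knobL',78,312,.229),('knobR',291,315,.229),('pivot z.153 front edge of bracket',185,294,.15),('bar z.229',187,310,.229),('bar .225',187,310,.225)]: print(n,P(u,v,z))
# knob triangulate with the 3 views
s=cam('scene');t=cam('top')
for w,sc,tp in [((291,315),(525,129),(280,82)),((78,312),(497,71),(235,193))]:
    x,e=tri([ray(c,w[0]/3.6+270,w[1]/3.6+145),ray(s,sc[0]/4.4+185,sc[1]/4.4+155),ray(t,tp[0]/4.4+275,tp[1]/4.4+165)])
    print('knob',x@X,x@Y,x[2],np.round(e,4))
E
```

```text
floor+27 (np.float64(0.4996), np.float64(0.2561))
lip front top (np.float64(0.4996), np.float64(0.2301))
lip front bot (np.float64(0.4996), np.float64(0.2296))
lip back (np.float64(0.4996), np.float64(0.2187))
dark block far (np.float64(0.4996), np.float64(0.2639))
knobL (np.float64(0.4785), np.float64(0.2253))
knobR (np.float64(0.5189), np.float64(0.2247))
pivot z.153 front edge of bracket (np.float64(0.4992), np.float64(0.1969))
bar z.229 (np.float64(0.4992), np.float64(0.2258))
bar .225 (np.float64(0.4992), np.float64(0.2241))
knob 0.5199496534050416 0.22358140237143803 0.22773348333833665 [0.001  0.0007 0.0014]
knob 0.4798719346311699 0.22442561342924308 0.2289224624200078 [0.0016 0.0011 0.0022]
```

```bash
python3 -c "
from workcell import env; print(env.tip_extent)"
python3 -m jog '[[-1,0.002,0.0005,0.015,0],[-1,0,0,0.02,0],[-1,0,0,0.015,0],[-1,0,0,0.0035,0],[-0.2,0,0,0,0]]' 20
python3 -m jog '[[0.2,0,0,0,0],[0.2,0,0,0,0],[0.2,0,0,0,0],[0.2,0,0,0,0],[0.2,0,0,0,0]]' 20
python3 -c "
from workcell import env; print(env.tip_extent)
from h import *
cam('wrist','w2.png')"
```

```text
0.011
clock: 3.72
tcp_pos: [0.5483, 0.0163, 0.2313]
orientation: [-0.001, 0.833, 0.554, -0.001]
wrist_force: [-0.1, -0.7, -0.4]
finger_gap: 0.0756
grip_force: 0.0
clock: 4.13
tcp_pos: [0.5494, 0.0165, 0.2333]
orientation: [0.0, 0.833, 0.554, 0.001]
wrist_force: [-1.1, 2.9, 2.1]
finger_gap: 0.0469
grip_force: 22.7
0.011
```

View pics/w2.png

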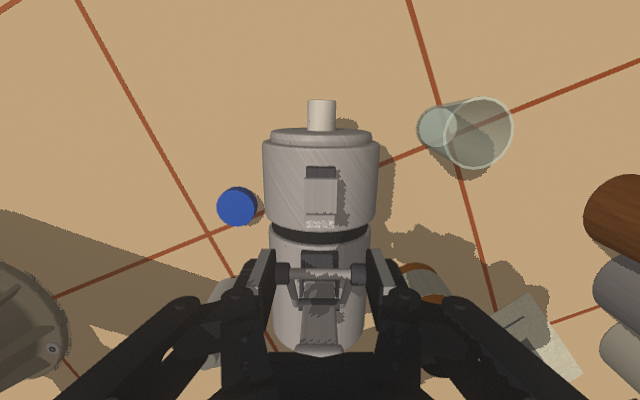

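```bash

python3 -m jog '[[0.2,0.010,0,0.0143,0],[0.2,0.007,0,0.014,0],[0.2,0.0025,0,0.015,0],[0.2,0,0,0.013,0],[0.2,0,0,0,0]]'
python3 -m jog '[[0.2,-0.0025,0,0.010,0],[0.2,-0.001,0,0.005,0],[0.2,0,0,0,0],[0.2,0,0,0,0]]'
python3 - <<'E'
from h import *
c=cam('wrist','w3.png');s=cam('scene','s3.png')
a=cv2.imread('pics/w3.png')[130:340,200:440];b=cv2.imread('pics/s3.png')[120:280,200:380]
cv2.imwrite('pics/m3.png',np.hstack([cv2.resize(a,(400,350)),cv2.resize(b,(394,350))]))
E
```

```text
clock: 4.6
tcp_pos: [0.5565, 0.0343, 0.1741]
orientation: [-0.0, 0.832, 0.554, -0.001]
wrist_force: [1.3, 1.0, -0.3]
finger_gap: 0.047
grip_force: 24.9
clock: 4.93
tcp_pos: [0.5552, 0.0307, 0.1613]
orientation: [-0.0, 0.833, 0.554, -0.0]
wrist_force: [0.0, 1.8, 1.1]
finger_gap: 0.0469
grip_force: 25.1
```

View pics/m3.png

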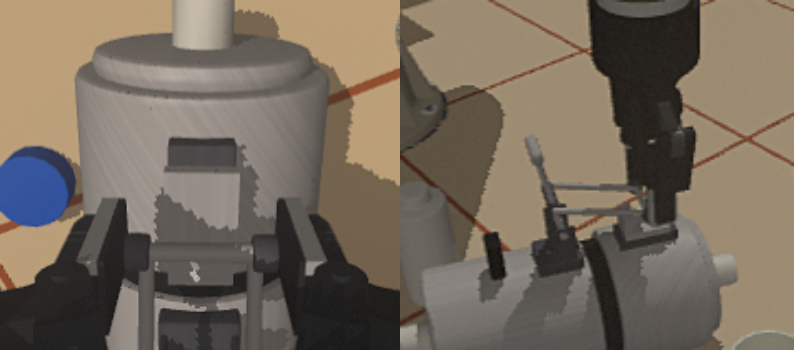

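The bar is held level over the keeper, past the lip. In the wrist view it's at about (320,280), and the lip shows just behind it. I'll check the offset numerically.

```bash
python3 - <<'E'
from h import *
c=cam('wrist')
th=np.radians(67.2);Y=np.array([np.cos(th),np.sin(th),0]);X=np.array([Y[1],-Y[0],0])
g=cv2.cvtColor(c['img'],cv2.COLOR_RGB2GRAY)
print([int(x) for x in g[255:310,321]])
for v in (272,276,280,284):print(v,onz(c,321,v,.1563)@Y)
for y,z in ((.230,.1495),(.230,.1455),(.2193,.1495),(.2555,.137)): print(y,proj(c,.4996*X+y*Y+np.array([0,0,z])))
p=np.array(env.get_state()['tcp_pos']);print(p@X,p@Y,p[2])
E
```

```text
[142, 141, 143, 144, 144, 122, 88, 88, 91, 91, 92, 91, 89, 90, 91, 90, 90, 89, 90, 90, 78, 70, 79, 82, 88, 89, 95, 96, 91, 91, 87, 84, 81, 89, 90, 90, 89, 90, 89, 89, 88, 88, 89, 91, 92, 80, 44, 33, 37, 34, 34, 30, 31, 62, 75]
272 0.24244266655915478
276 0.24006551365798418
280 0.23766426223823223
284 0.23523844858224854
0.23 [322.15770269 285.32174072]
0.23 [322.11302366 281.3528459 ]
0.2193 [322.1274735  301.63362813]
0.2555 [322.08773545 233.99679591]
0.499942993724196 0.24351037506365916 0.16157262154970037
```

```bash

python3 -m jog '[[0.2,0,0,0.005,0],[0.2,0,0,0.005,0],[0.2,0,0,0,0]]' | grep -E 'tcp|wrist'
python3 -m jog '[[0.2,0,0,0.002,0],[0.2,0,0,0,0]]'| grep -E 'tcp|wrist'
python3 -m jog '[[0.2,0,0,0.0015,0],[0.2,0,0,0,0]]'| grep -E 'tcp|wrist'
```

```text
tcp_pos: [0.5552, 0.0306, 0.1502]
wrist_force: [0.2, -0.1, 2.0]
tcp_pos: [0.5552, 0.0309, 0.1487]
wrist_force: [-2.1, -0.3, 2.3]
tcp_pos: [0.5553, 0.031, 0.1475]
wrist_force: [-1.3, 0.7, 2.6]
```

```bash

for i in 1; do python3 -m jog '[[0.2,0,0,0.001,0],[0.2,0,0,0,0]]'| grep -E 'tcp|wrist'; done
python3 -m jog '[[0.2,0,0,0.001,0],[0.2,0,0,0,0]]'| grep -E 'tcp|wrist'
python3 -m jog '[[0.2,0,0,0.001,0],[0.2,0,0,0,0]]'| grep -E 'tcp|wrist'
```

```text
tcp_pos: [0.5553, 0.031, 0.1465]
wrist_force: [-1.4, 0.5, 2.2]
tcp_pos: [0.5553, 0.031, 0.1455]
wrist_force: [-1.4, -0.4, 1.1]
tcp_pos: [0.5553, 0.031, 0.1445]
wrist_force: [-0.5, 0.2, 2.6]
```

```bash

python3 -m jog '[[0.2,0,0,0.001,0],[0.2,0,0,0,0]]'| grep -E 'tcp|wrist'
python3 -m jog '[[0.2,0,0,0.001,0],[0.2,0,0,0,0]]'| grep -E 'tcp|wrist'
```

```text
tcp_pos: [0.5553, 0.031, 0.1434]
wrist_force: [-1.0, -0.8, 1.8]
tcp_pos: [0.5554, 0.031, 0.1427]
wrist_force: [-1.2, 1.0, 3.7]
```

```bash

python3 -m jog '[[0.2,0,0,0.0008,0],[0.2,0,0,0,0]]'| grep -E 'tcp|wrist'
python3 - <<'E'
from h import *
c=cam('wrist')
g=cv2.cvtColor(c['img'],cv2.COLOR_RGB2GRAY);print([int(x) for x in g[250:315,321]])
th=np.radians(67.2);Y=np.array([np.cos(th),np.sin(th),0]);X=np.array([Y[1],-Y[0],0])
for y,z in ((.2305,.1495),(.2305,.1455),(.2375,.140),(.2375,.138)): print(y,proj(c,.4996*X+y*Y+np.array([0,0,z])))
E
```

```text
tcp_pos: [0.5555, 0.0311, 0.1425]
wrist_force: [-2.8, 1.2, 6.9]
[145, 142, 144, 143, 142, 142, 142, 143, 143, 142, 142, 144, 141, 143, 142, 143, 143, 141, 143, 143, 143, 142, 143, 147, 117, 86, 88, 89, 91, 83, 72, 76, 81, 85, 88, 93, 97, 94, 90, 89, 84, 84, 88, 89, 89, 89, 87, 90, 90, 79, 71, 71, 70, 71, 70, 71, 73, 88, 88, 88, 88, 89, 90, 89, 87]
0.2305 [322.2398253 306.7640802]
0.2305 [322.18363072 301.79953295]
0.2375 [322.13829878 283.80786697]
0.2375 [322.11222462 281.67596162]
```

Floor contact was felt at TCP z 0.1425. The wrist profile shows the bar in front of the lip face, with about a 4 mm gap. I'll ease up slightly and draw it back.

```bash

python3 -m jog '[[0.2,0,0,-0.001,0],[0.2,-0.002,0,0,0],[0.2,-0.002,0,0,0],[0.2,0,0,0,0]]'| grep -E 'tcp|wrist'
python3 -m jog '[[0.2,-0.0015,0,0,0],[0.2,0,0,0,0]]'| grep -E 'tcp|wrist'
python3 -m jog '[[0.2,-0.001,0,0,0],[0.2,0,0,0,0]]'| grep -E 'tcp|wrist'
```

```text
tcp_pos: [0.5537, 0.0273, 0.1427]
wrist_force: [0.1, 1.8, 1.7]
tcp_pos: [0.5531, 0.0257, 0.1428]
wrist_force: [-0.5, 1.7, 2.1]
tcp_pos: [0.5527, 0.0248, 0.1428]
wrist_force: [0.2, 2.7, 1.8]
```

```bash

python3 -m jog '[[0.2,-0.001,0,0,0],[0.2,0,0,0,0]]'| grep -E 'tcp|wrist'
python3 -m jog '[[0.2,-0.0007,0,0,0],[0.2,0,0,0,0]]'| grep -E 'tcp|wrist'
```

```text
tcp_pos: [0.5523, 0.024, 0.1428]
wrist_force: [0.4, 2.0, 1.5]
tcp_pos: [0.5522, 0.0237, 0.1428]
wrist_force: [1.2, 3.5, 0.3]
```

```bash

python3 -m jog '[[0.2,-0.0007,0,0,0],[0.2,0,0,0,0]]'| grep -E 'tcp|wrist'
python3 -m jog '[[0.2,-0.0005,0,0,0],[0.2,0,0,0,0]]'| grep -E 'tcp|wrist'
```

```text
tcp_pos: [0.5521, 0.0233, 0.1428]
wrist_force: [1.1, 5.7, -0.2]
tcp_pos: [0.552, 0.0232, 0.1428]
wrist_force: [1.3, 5.8, 1.2]
```

The pull is about 6 N and motion has stalled at the expected seat position. I'll release just wide of the knobs, lift and look.

```bash

python3 -m jog '[[-0.3,0,0,0,0],[-0.3,0,0,0,0],[-0.3,0,0,0,0]]'| grep -E 'tcp|wrist|gap'
python3 -m jog '[[-0.3,0,0,-0.005,0],[-0.3,0,0,-0.02,0],[-0.3,0.01,0,-0.035,0],[-0.3,0.02,0,-0.035,0],[-0.3,0,0,0,0]]'| grep -E 'tcp|wrist|gap'
python3 - <<'E'
from h import *
cam('wrist','w4.png');cam('scene','s4.png')
a=cv2.imread('pics/w4.png')[110:320,200:440];b=cv2.imread('pics/s4.png')[120:280,200:380]
cv2.imwrite('pics/m4.png',cv2.convertScaleAbs(np.hstack([cv2.resize(a,(400,350),interpolation=2),cv2.resize(b,(394,350),interpolation=2)]),alpha=1.4))
E
```

```text
tcp_pos: [0.5515, 0.0217, 0.1427]
wrist_force: [-0.2, 0.1, -0.1]
finger_gap: 0.0552
tcp_pos: [0.5673, 0.0513, 0.2455]
wrist_force: [1.5, -0.0, 1.4]
finger_gap: 0.0557
```

View pics/m4.png

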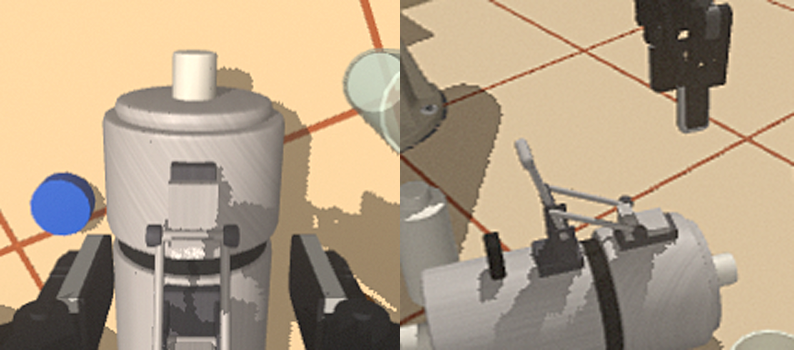

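The knobs are at wrist (292,252)/(339,252) and scene (304,213)/(310,227), and the bar's middle looks to be under the lip. I'll triangulate the bar and lever tip to confirm.

```bash
python3 - <<'E'
from h import *
w=cam('wrist');s=cam('scene');t=cam('top','t4.png')
th=np.radians(67.2);Y=np.array([np.cos(th),np.sin(th),0]);X=np.array([Y[1],-Y[0],0])
for a,b in (((291.8,251.6),(303.7,212.7)),((339.2,251.6),(310,226.9))):
    x,e=tri([ray(w,*a),ray(s,*b)]);print(x@X,x@Y,x[2],np.round(e,4))
# lever end: scene ray intersected with plane X=.4996
for uv in ((255.7,188.5),(257,193)):
    o,d=ray(s,*uv);k=(.4996-o@X)/(d@X);p=o+k*d;print('levtip',p@Y,p[2])
g=cv2.cvtColor(w['img'],cv2.COLOR_RGB2GRAY);print([int(x) for x in g[225:280,316]])
for y,z in ((.2305,.1495),(.2305,.1455),(.229,.140),(.256,.137)): print(y,z,proj(w,.4996*X+y*Y+np.array([0,0,z])))
E
```

```text
0.4769036157752131 0.23049549299101896 0.1418354610446543 [0.0018 0.0018]
0.5171951013929466 0.22955921508261629 0.1403867833491357 [0.0016 0.0016]
levtip 0.15175830867389856 0.22431641955898718
levtip 0.15276993546271184 0.21568488932368857
[140, 141, 141, 142, 141, 141, 140, 141, 142, 143, 142, 142, 141, 142, 140, 141, 142, 142, 141, 141, 142, 145, 120, 92, 118, 135, 140, 115, 81, 118, 142, 140, 141, 147, 179, 173, 140, 141, 167, 181, 132, 53, 35, 37, 41, 40, 38, 40, 43, 42, 48, 66, 72, 83, 88]
0.2305 0.1495 [319.63314213 253.97514644]
0.2305 0.1455 [319.62136797 251.76494153]
0.229 0.14 [319.60555052 250.41591003]
0.256 0.137 [319.60107699 219.70912822]
```

The bar reads Y≈0.230, z≈0.141. It is seated under the lip and projects about 1.5 mm in front of it, as it should. The lever is at about 0.28 rad. Now I go to the lever with the fingers shut.

```bash

python3 -m jog '[[1,-0.02,0,-0.01,0],[1,-0.035,0,0,0],[1,-0.03,0,0,0],[1,0,0,0,0],[1,0,0,0,0]]'
python3 -m jog '[[1,0,0,0,0],[1,0,0,0,0]]' | grep gap
cat >> h.py <<'E'
th=np.radians(67.2);Y=np.array([np.cos(th),np.sin(th),0]);X=np.array([Y[1],-Y[0],0])
def st():
    s=env.get_state();p=s['tcp_pos'];f=s['wrist_force'];print('XYz',np.round([p@X,p@Y,p[2]],4),'F',np.round([f@X,f@Y,f[2]],1),'t',s['clock'])
E
python3 -c "from h import *;st()"
```

```text
clock: 9.38
tcp_pos: [0.529, -0.0299, 0.2465]
orientation: [-0.001, 0.834, 0.552, -0.001]
wrist_force: [-0.0, 0.1, 0.1]
finger_gap: -0.0
grip_force: 0.0
finger_gap: -0.0001
XYz [0.4996 0.1796 0.2471] F [ 0.6  0.2 -0.2] t 9.55
```

```bash

python3 -m jog '[[1,0,0,0.0195,0],[1,-0.010,0,0.001,0],[1,-0.006,0,0.0025,0],[1,-0.0075,0,0.0015,0],[1,0,0,0,0]]'>/dev/null; python3 -c "from h import *;st()"
python3 -m jog '[[1,-0.0055,0,0.003,0],[1,-0.0055,0,0.0035,0],[1,0,0,0,0]]'>/dev/null; python3 -c "from h import *;st()"
```

```text
XYz [0.4997 0.1554 0.2233] F [-1.   3.3  0.1] t 9.9667
XYz [0.4998 0.1446 0.2176] F [-2.8  3.   4.1] t 10.2167
```

```bash

python3 -m jog '[[1,-0.005,0,0.0045,0],[1,-0.0045,0,0.005,0],[1,0,0,0,0]]'>/dev/null; python3 -c "from h import *;st()"
python3 -m jog '[[1,-0.004,0,0.005,0],[1,-0.0035,0,0.005,0],[1,0,0,0,0]]'>/dev/null; python3 -c "from h import *;st()"
```

```text
XYz [0.5007 0.1348 0.2084] F [-1.2  2.4  5. ] t 10.4667
XYz [0.501  0.1272 0.1982] F [0.5 0.9 3.7] t 10.7167
```

```bash

python3 -m jog '[[1,-0.003,0,0.006,0],[1,-0.002,0,0.006,0],[1,0,0,0,0]]'>/dev/null; python3 -c "from h import *;st()"
python3 -m jog '[[1,-0.001,0,0.003,0],[1,-0.0005,0,0.003,0],[1,0,0,0,0]]'>/dev/null; python3 -c "from h import *;st()"
```

```text
XYz [0.5006 0.1223 0.1853] F [0.3 0.3 1.1] t 10.9667
XYz [0.4997 0.1212 0.1787] F [-0.4  0.8 -0.3] t 11.2167
```

The force has fallen away, so it may have snapped. I'll take a look.

```bash

python3 -m jog '[[1,0,0,0.003,0],[1,0,0,0,0]]'>/dev/null; python3 -c "from h import *;st()"
python3 - <<'E'
from h import *
cam('wrist','w5.png');cam('scene','s5.png')
a=cv2.imread('pics/w5.png')[110:320,200:440];b=cv2.imread('pics/s5.png')[150:310,180:360]
cv2.imwrite('pics/m5.png',cv2.convertScaleAbs(np.hstack([cv2.resize(a,(400,350),interpolation=2),cv2.resize(b,(394,350),interpolation=2)]),alpha=1.4))
E
```

```text
XYz [0.4996 0.1214 0.1756] F [0.2 1.6 0.4] t 11.3833
```

View pics/m5.png

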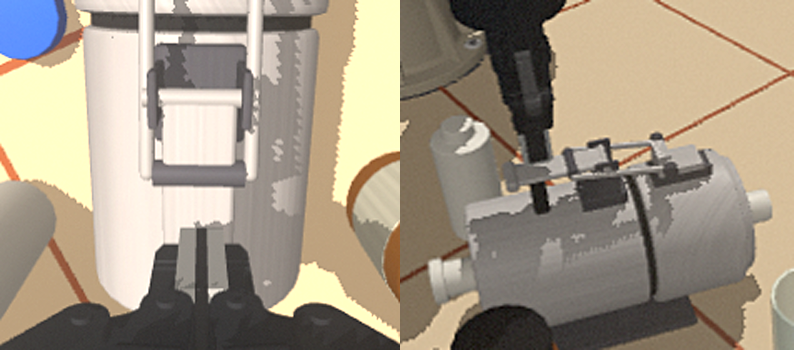

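The lever lies flat to the left of the pivot, with the loop over the keeper. I'll lift away and verify numerically.

```bash

python3 -m jog '[[1,0,0,-0.01,0],[1,0,0,-0.03,0],[1,0,0,-0.04,0],[1,0,0,-0.02,0],[1,0,0,0,0]]'>/dev/null
python3 -m jog '[[1,0,0,0,0],[1,0,0,0,0],[1,0,0,0,0],[1,0,0,0,0],[1,0,0,0,0]]'>/dev/null; python3 - <<'E'
from h import *
st()
s=cam('scene','s6.png');t=cam('top','t6.png');w=cam('wrist')
for y,z,n in ((.1716-.072,.153,'tip closed'),(.1716-.072*np.sin(1.3),.153+.072*np.cos(1.3),'tip at 1.3'),(.1716,.153,'pivot')):
    for x in (-.015,.015): print(n,x,proj(s,(.4996+x)*X+y*Y+np.array([0,0,z])),proj(t,(.4996+x)*X+y*Y+np.array([0,0,z])))
# lever end rays on plane X=.4996 for end seen at m5
o,d=ray(s,231.1,231.3);k=(.5146-o@X)/(d@X);p=o+k*d;print('lever near end corner Y,z',p@Y,p[2])
for uv in((296.9,213),(296.4,226.7)):
  for xx in (.4796,.5196):
    o,d=ray(s,*uv);k=(xx-o@X)/(d@X);p=o+k*d;print('knob',uv,xx,p@Y,p[2])
# black-ish / grey profile of the lever in scene along rows
i=cv2.cvtColor(s['img'],cv2.COLOR_RGB2GRAY)
print(i[212:250:2,222:252:2])
a=cv2.absdiff(cv2.imread('pics/s6.png'),cv2.imread('pics/s5.png')).max(2)
print('diff px near keeper',(a[195:240,285:330]>40).sum())
E
```

```text
XYz [0.4994 0.1213 0.2752] F [-0.1  0.3 -0.2] t 12.3167
tip closed -0.015 [227.94982434 225.93914932] [401.92155316 241.6779848 ]
tip closed 0.015 [230.40189792 237.14447951] [408.33272513 224.13486758]
tip at 1.3 -0.015 [227.64853163 216.37352096] [402.49163956 240.34026237]
tip at 1.3 0.015 [230.12874999 227.40141801] [409.0974885  222.26194946]
pivot -0.015 [270.59741835 216.75088494] [359.3313999  225.00732518]
pivot 0.015 [274.60052591 227.28896751] [365.95699329 207.76623835]
lever near end corner Y,z 0.10247897621734317 0.16426599983886936
knob (296.9, 213) 0.4796 0.21899947931289118 0.14503232157849172
knob (296.9, 213) 0.5196 0.20944368415170492 0.17598945417054912
knob (296.4, 226.7) 0.4796 0.21631999609407593 0.11483721812292907
knob (296.4, 226.7) 0.5196 0.2069738869111471 0.14815730255667064
[[ 55  39  77  81  81  82  74 145 136 137 136 137 138 138 137]
 [ 84  67  37  74  83  78 130 139 137 137 137 137 137 135 136]
 [ 81  81  72  37  62  76 143 137 136 136 137 136 137 137 136]
 [ 85  80  82  80  41  62 144 138 138 136 136 134 137 137 137]
 [ 82  81  80  82  72  87  96 14
[... 235 characters left out ...]
16 123 113 128 126 125 127 126 124 128 130 130]
 [ 81  77 129 106 124 117 122 127 129 130 129 129 119 106  92]
 [ 81  75 139 104 124 120 126 124 112 101  90  81  74  73 149]
 [ 80  78 129 105 104  96  70  77  77  15  14  19  49  78 100]
 [ 85  79 122 109  67  70  98 140 149  10  25  26  30 125 117]
 [ 81  76 100 143 133 133 118 117 126  41  28  27  12 122 125]
 [ 90 107 120 120 120 119 119 120 127  67  25  28  22 121 127]
 [119 122 121 123 125 125 126 125 130  89  20  25  24 121 137]
 [130 127 125 127 128 127 128 132  71  58  17  22  21  46  74]
 [129 129 127 129 129 130 131  67  74  83  20  22  20  57  81]
 [129 101  70  73  71  70  76  79  78  78  73  80  84  76  77]]
diff px near keeper 0
```

```bash
python3 - <<'E'
from h import *
w=cam('wrist');s=cam('scene')
def blob(c,p,r=9):
    g=cv2.cvtColor(c['img'],cv2.COLOR_RGB2GRAY);u,v=np.round(proj(c,p)).astype(int)
    sub=g[v-r:v+r,u-r:u+r]; m=(sub<75).astype(np.uint8)
    n,l,st_,ce=cv2.connectedComponentsWithStats(m); 
    return (u,v),[(st_[k][4],np.round(ce[k]+[u-r,v-r],1).tolist()) for k in range(1,n) if st_[k][4]>8]
for x in (-.02,.02):
    P=(.4996+x)*X+.2195*Y+np.array([0,0,.140])
    for n,c in (('w',w),('s',s)): print(x,n,*blob(c,P))
# lever end edge in the wrist view: grey profile down the centre line
for th_ in (1.3,1.45,1.57):
    p=.4996*X+(.1716-.072*np.sin(th_)+.0045*np.cos(th_))*Y+np.array([0,0,.153+.072*np.cos(th_)+.0045*np.sin(th_)]);print(th_,proj(w,p))
E
```

```text
-0.02 w (np.int64(298), np.int64(86)) [(np.int32(51), [297.1, 88.6])]
-0.02 s (np.int64(297), np.int64(215)) [(np.int32(17), [296.7, 212.2]), (np.int32(14), [295.0, 220.3])]
0.02 w (np.int64(346), np.int64(86)) [(np.int32(39), [345.0, 91.6])]
0.02 s (np.int64(304), np.int64(229)) [(np.int32(14), [295.8, 223.0]), (np.int32(127), [302.8, 230.2])]
1.3 [321.82246034 231.09118022]
1.45 [321.7689517  229.32005684]
1.57 [321.7301529  226.73201843]
```

```bash
python3 - <<'E'
from h import *
w=cam('wrist');s=cam('scene')
for a,b in (((297.1,88.6),(296.7,212.5)),((345,90.5),(303,227.5))):
    x,e=tri([ray(w,*a),ray(s,*b)]);print(np.round([x@X,x@Y,x[2]],4),np.round(e,4))
g=cv2.cvtColor(s['img'],cv2.COLOR_RGB2GRAY)
print(g[205:236,288:314:2])
E
```

```text
[0.4796 0.2178 0.1463] [0.0008 0.0008]
[0.5194 0.2169 0.1432] [0.0012 0.0012]
[[135 136 134 136 137 137 138 135 137 137 136 138 139]
 [137 138 137 135 136 136 138 138 137 138 138 139 143]
 [136 136 136 138 136 136 137 136 137 138 138 143  79]
 [137 135 136 137 138 138 137 137 138 139 143  80  61]
 [137 137 138 137 141 139 138 137 138 143  80  75 141]
 [135 136 138 142 111 117 141 141 145  81  72 141 139]
 [136 137 137 103  51  50 139 143  79  76 138 139 138]
 [137 137 140  76  56  51 137  82  73 140 139 140 135]
 [137 138 139  65  44  40  64  73 118 141 138 136 137]
 [128 129 138 149  83 133 102  95 142 138 137 136 138]
 [118 107  98  99 132 151 123 142 138 137 136 136 139]
 [ 74  76  76  66 142 148 122 137 138 137 139 132 123]
 [103 121 118  68 122 126 123 135 134 132 123 124 123]
 [147 120  76  88 121 121 125 125 121 122 124 125 124]
 [119  71 105 117  85 123 133 123 124 125 124 125 123]
 [ 72 105 145 117 102 129 127 125 126 123 123 124 123]
 [107 134 140 116  54 136 140  99 117 126 125 123 123]
 [135 141 142 117  61  93  70  75 121 124 125 125 125]
 [142 139 117  66  64  76  74 117 131 128 127 125 128]
 [131 123  79  32  63  75  74  64  52 125 128 127 127]
 [115 122  87  38  62  85  67  56  61  78 128 128 122]
 [119 117 126 117 150 144  86  62  50  85 112  95  78]
 [136 120 114 106  95  87  50  46  42  38  79  82  84]
 [ 84  79  78  82  81  75  50  44  43  43  84  88  62]
 [ 71  62  61  37  34  71  70  42  45  43  61  41  45]
 [ 70  87  96  47  38  70  78  44  46  43  40  46  47]
 [121 134  90  66  39  49  54  41  44  46  43  45  47]
 [119 133  87  82  40  47  41  46  42  46  44  51  65]
 [ 89 129  92  83  48  44  43  45  45  60  73  88  82]
 [ 72 129 137  77  45  42  42  60  86  87  85  87  79]
 [ 58 130 136  76  55  57  82  85  84  84  83  80  78]]
```

```bash
python3 - <<'E'
from h import *
w=cam('wrist');t=cam('top')
for c in (w,t):
  for n,y,z in (('floor end free',.256,.137),('clamped',.2455,.137),('lip front free',.2305,.1495),('clamped',.22,.1495),('lip back clamped',.2095,.1495)):
    print(n,np.round(proj(c,.4996*X+y*Y+np.array([0,0,z])),1))
print(cv2.cvtColor(w['img'],cv2.COLOR_RGB2GRAY)[10:115,322].tolist())
# top: sample along housing axis at floor height, now vs the start
t0=cv2.imread('pics/t4.png',0);t1=cv2.cvtColor(t['img'],cv2.COLOR_RGB2GRAY)
for y in np.arange(.215,.275,.003):
    u,v=np.round(proj(t,.4996*X+y*Y+np.array([0,0,.137]))).astype(int);print(round(y,3),t0[v,u],t1[v,u],end=' | ')
E
```

```text
floor end free [321.4  38.9]
clamped [321.4  52.9]
lip front free [321.5  70.5]
clamped [321.5  84.5]
lip back clamped [321.4  98.1]
floor end free [314.5 199.1]
clamped [320.3 201.3]
lip front free [328.6 203.4]
clamped [334.6 205.8]
lip back clamped [340.6 208.1]
[202, 202, 200, 199, 200, 202, 162, 164, 169, 169, 172, 170, 162, 156, 155, 150, 141, 172, 168, 167, 170, 172, 173, 175, 176, 176, 175, 173, 171, 169, 168, 172, 127, 91, 87, 89, 86, 86, 86, 83, 101, 171, 166, 164, 165, 165, 165, 166, 165, 166, 166, 164, 165, 165, 164, 165, 164, 164, 163, 163, 165, 163, 164, 163, 163, 164, 163, 164, 164, 163, 163, 163, 162, 159, 161, 162, 163, 162, 163, 178, 179, 164, 162, 180, 166, 169, 73, 57, 60, 60, 58, 55, 89, 107, 104, 102, 101, 159, 158, 161, 162, 160, 154, 151, 142]
0.215 91 157 | 0.218 92 147 | 0.221 94 145 | 0.224 95 145 | 0.227 95 145 | 0.23 98 145 | 0.233 98 145 | 0.236 99 145 | 0.239 101 146 | 0.242 101 145 | 0.245 102 139 | 0.248 104 80 | 0.251 104 91 | 0.254 105 131 | 0.257 106 150 | 0.26 108 150 | 0.263 108 151 | 0.266 109 140 | 0.269 109 145 | 0.272 111 148 | 0.275 112 133 |
```

The keeper's floor edge moved from 0.256 to 0.246, so the cap has been drawn in about 10 mm. The bar position also fits a fully closed lever, and the arm is clear.

```bash
python3 -c "
from workcell import env; print(env.hand_in())"
```

```text
the job is handed in; nothing more can be done
None
```

The water filter is closed and handed in: the loop is hooked under the keeper's lip, the lever is snapped flat, and the end cap is drawn about 10 mm onto its seal. The loop pull was about 6 N, the lever push about 5 N, and the job took about 13 s.

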